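# Hang up the strainer, fit the grinder's bayonet lid and hold it half-turned

### The job

The shellac grinder wants a short pulse: lift the strainer cup out of its mouth and hang it by its handle on the hook of the stand, then drop the lid's two lugs into the slots of the collar until it sits flat. Twist the lid clockwise (seen from above), against its spring, half way to the lock, at the pair of white ribs, and finish while still gripping it and holding it there: the spring would turn it back if you let go, and it must not click past the lock catch, which would leave the grinder running. Leave the wax tin, sanding block and screw tin where they are.

Things in the scene. Friction and masses are not known exactly. Their poses are not given: they have to be found in the camera images.
- grinder: Small upright blade grinder, fixed to the bench: grey round body 120 mm across, shoulder at z 84 mm, above it a steel collar 96 mm across with its flat top at z 105 mm. Origin: on its vertical axis at bench level, z up. Small white ribs on the shoulder: one below each slot, a pair 40 degrees clockwise of each slot (half way). The collar is the same turned by half a turn, except for the catch.
- grinder_mouth (a point): Centre of the collar's top plane. The mouth is 71 mm across between two inward ledges 8 mm thick; two slots through the ledges, centred at +x and -x of the grinder's frame, 36 degrees wide and open out to radius 44 mm, let the lid's lugs down. Below the ledges the lugs can turn clockwise (from above) only. The bowl below is empty, 50 mm deep, blade at the bottom.
- grinder_catch (a point): Sprung nose of the lock catch, in a dark steel housing outside the collar (out to radius 83 mm, up to z 104 mm), 70 degrees clockwise of the grinder's +x slot, at radius 57.5 mm, 95 mm above the bench. A tab of the lid begins to push it aside when the lid has turned 61 degrees from the slots and snaps past it soon after 70 degrees, fully at 79.
- pulse_ring (a joint): Sprung switch ring inside the collar (rad). 0 at rest; the lid's lugs push it, clockwise positive, up to 1.30. It starts to move when the lid has turned 0.105 (6 degrees) clockwise from the centre of the slots: lid angle = this + 0.105. Half way to the lock (lid at 40 degrees) it reads 0.59; the click is near 1.2. Its spring turns the lid back (0.06 N m at rest, 0.15 half way).
- lid: Loose bayonet lid, 0.11 to 0.2 kg: aluminium disc 104 mm across, z 16 to 24 mm, on a spigot 65 mm across (z 0 to 16, tapered foot). Origin: centre of the spigot's underside, z up. It stands on its spigot on the bench at the start. Bar, lugs and tabs are in line along x: half a turn makes no difference. Seated, the disc lies on the collar and the origin is 89 mm above the bench.
- lid_bar (a point): Centre of the lid's grey grip bar, 38 mm above the lid's origin: the bar is 66 mm long along the lid's x, 16 mm wide along y, z 24 to 52 mm above the lid's origin.
- lid_lug (a point): Tip of one of two steel lugs on the lid's spigot (at +x; the other at -x): 24 degrees wide, out to radius 41 mm, z 0 to 6 mm of the lid. Play in the collar: 3 mm all round, 6 degrees either way in the slots. Above each lug a pointer tab stands on the disc's rim, out to radius 55.5 mm, z 5 to 23.5 mm.
- strainer_cup: Loose steel strainer cup with a mesh bottom, 0.11 to 0.2 kg, 60 mm across outside (wall 2.5 mm), 72.5 mm high. Origin: centre of its underside, z up. At the start it stands upright in the grinder's mouth, origin 96 mm above the bench; a flange 80 mm across at its z 9 to 12 mm rests on the collar. It has a D-handle along +x of its frame.
- cup_handle (a point): Centre of the opening of the cup's D-handle, 43 mm along +x from the cup's axis, at z 42 mm of the cup; the opening is 26 mm wide radially, 41 mm high, and its axis is the cup's y. Handle of 7 mm round bar: axis of the top bar at z 66 mm (level out to radius 47 mm), bottom bar at z 18 mm, outer bar at radius 60 mm.
- hook_stand: Fixed hook stand: round grey foot 110 mm across, upright steel post 14 mm thick with a 21 mm collar, 194 mm high in all. Origin: centre of its foot at bench level, z up. A round prong 8 mm thick stands out level along -x of this frame, its axis 185 mm above the bench, to 72 mm from the post's axis, then turns up.
- hook_seat (a point): Point on the prong's axis 50 mm from the post's axis, 185 mm above the bench, where the handle should hang.
- hook_tip (a point): Centre of the prong's upturned end, a 9 mm ball 86 mm from the post's axis and 197 mm above the bench.
- wax_tin: Bystander: round lidded tin, 74 mm across, 40 mm high. Origin: centre of its underside.
- sanding_block: Bystander: cork sanding block 65x100x30 mm. Origin: centre of its underside.
- screw_tin: Bystander: shallow open round tin of screws, 84 mm across, 29 mm high. Origin: centre of its underside.
There are look-alikes about, which are no part of the job. Leave any brown or yellow look-alike of the strainer_cup alone.

How it is judged:
By the outcome, as a careful person would: the job done as asked, in the order asked, and still so for the second after the job is handed in, while the arm keeps its last pose, push and grip.
It also fails if it takes over 67 s, if anything falls off the work surface, if the arm or the gripper's body presses on something with over 40 N, if the wrist force passes 120 N, or if a joint passes its speed limit or range.

### The arm

A 6-joint arm with a two-finger parallel gripper is mounted at the origin on a cart in front of the work surface, level with it; the furniture and walls round the work are solid. World frame = base frame: x ahead of the robot, y to its left, z up, the work surface at z = 0. Lengths are in m, angles in rad, forces in N, time in s.
With the tool pointing down it reaches from about 0.35 to 0.875 m from the base axis. Payload 4.2 kg.
Tool frame: the origin (TCP) lies midway between the tips of the shut fingers; the grasp point (between the pads) lies 19 mm behind it; z points along the fingers, y is the line along which they close (so a half turn about z gives the same grasp; the last joint's range is limited). The gripper opens to 85 mm and grips with 20 to 120 N. Pads are 22 mm wide; open, the fingers measure 114 mm over their backs; the gripper's body (76 mm by 85 mm) begins 54 mm behind the grasp point. The pads swing forward as they close: fully open they stand 13 mm farther back than shut.
Start: joints at [-0.874, 0.385, 0.008, 0, -1.194, -0.259], TCP at [0.265, -0.566, 0.231] pointing down, gripper open.
Joint ranges: [-3.14, 3.14], [-1.21, 2.06], [-1.07, 1.41], [-3.16, 2.05], [-2.99, -0.16], [-3.1, 3.1]. Speed limits (rad/s): [2.79, 2.79, 3.14, 3.14, 3.14, 3.14].

### API

Orientations are given as a rotation vector (axis times angle).
In Python, from cell import env gives the robot as it stands. The module is installed in compiled form; this text tells all that it offers.
- The arm moves only by the tool drive_tool, never from a script. Its arguments are lists of equal length, an entry for each row: "translation": the shift along the tool's x, y, z each as a share of 3 cm, from -1 to 1, a list of three; "delta_rot": the turn, a rotation vector about the tool's x, y, z each as a share of 0.1 rad, from -1 to 1, a list of three; "jaw": the opening, from -1 (shut) to 1 (fully open). A call has 1 to 20 rows; each row shifts and turns the commanded pose from where the row before left it, along the tool's axes as they then stand; what a row does not reach is not made up. A row lasts 1/12 s, in which the tool goes at most 41.7 mm and 7.16 degrees, less where a joint would pass 70% of its speed; a pose out of reach is approached as far as the arm can. A call with a number of a shift or a turn outside -1 to 1 is refused whole. A call with a gripper value outside its range is refused whole. The fingers move at their own pace and stop on an object; "newtons" is the grip in N (left out, the last holds). Time passes only in rows, so rows that do not move let the fingers close. It gives the time, the measured TCP pose, the force, the opening and the grip force at its end, in the units of the state.
- env.sense(): the state, without advancing time (a new reading comes with each control period).
- env.get_image(name): name is "scene" or "top" or "wrist"; returns a dict with "pixels" (480x640x3 uint8, red, green, blue), "depth" (480x640 float32, m along the optical axis (not along the pixel's ray), 0 where there is no reading), "camera_matrix" (3x3 intrinsics, pixels), "position" and "rotation" of the camera in the world. Camera axes: x right, y down, z forward; pixel columns grow to the right and rows downward; lengths in m; the calibration is good to about 2 mm. A picture is of the moment at which its call begins.
- env.job_done(): hands the job in; it is judged then, once.
The state is a dict: "time_s": time; "joint_pos": joint angles; "joint_vel": joint speeds; "tau": joint torques, N m; "ee_pos": TCP position; "ee_rot": TCP orientation; "wrist_force": force on the tool from outside, world axes, zero at the start; "moment": the same for the moment, N m; "grip_width": finger opening in m; "grasp_force": force on a finger pad.
Only numpy, scipy, OpenCV 4.12 (cv2) and the standard library are available. Lean on these libraries where they do the work, as an engineer would, in place of code of your own. Each camera call takes 0.05 s, during which the arm holds its last target. There are 200 camera calls.

## Working session

There is one attempt and no reset: what is moved stays moved. The work goes in short steps, Python scripts to look and compute and a tool call to move; the robot and the scene stay as the last step left them, time stands still between calls to the robot, and variables do not carry over. Pictures are saved under pics/ and viewed, at most 12 in all, crops included, and the job is handed in when it is done.

Besides the shell and the picture viewer there is one more tool, called after ">>>" by a JSON object that holds its "api" and its "payload". drive_tool: Moves the arm, as the interface text tells. Shift numbers are shares of 3 cm and turn numbers shares of 0.1 rad, none past 1 either way. Its arguments: {"type":"object","properties":{"translation":{"type":"array","items":{"type":"array","items":{"type":"number","minimum":-1,"maximum":1}}},"delta_rot":{"type":"array","items":{"type":"array","items":{"type":"number","minimum":-1,"maximum":1}}},"jaw":{"type":"array","items":{"type":"number"}},"newtons":{"type":"number"}},"required":["translation","delta_rot","jaw"]}

```bash
mkdir -p pics
cat > h.py <<'E'
import numpy as np, cv2
from cell import env
from scipy.spatial.transform import Rotation as R
def shot(n,f):
    d=env.get_image(n); np.savez('pics/'+f+'.npz',**d)
    cv2.imwrite('pics/'+f+'.png',d['pixels'][:,:,::-1]); return d
def load(f): return dict(np.load('pics/'+f+'.npz'))
def cloud(d):
    K=d['camera_matrix'];z=d['depth'];v,u=np.mgrid[:480,:640]
    P=np.stack([(u-K[0,2])/K[0,0]*z,(v-K[1,2])/K[1,1]*z,z],-1)
    r=np.array(d['rotation']); r=r if r.shape==(3,3) else R.from_rotvec(r).as_matrix()
    return P@r.T+d['position']
E
python3 - <<'E'
from h import *
for n in('scene','top'):
    d=shot(n,n+'0'); print(d['position'],d['rotation'],d['camera_matrix'])
print(env.sense())
E
```

```text
[0.08329429 0.90770186 1.27178082] [-0.67769186  2.68482323 -1.08022293] [[565.10097961   0.         325.29240678]
 [  0.         565.10097961 234.85001365]
 [  0.           0.           1.        ]]
[ 0.38853074 -0.05524475  1.76792733] [-2.14805747  2.16644217 -0.10523317] [[617.2459298    0.         312.36512309]
 [  0.         617.2459298  223.23479197]
 [  0.           0.           1.        ]]
{'time_s': 0.1, 'joint_pos': array([-8.74382269e-01,  3.85498449e-01,  6.75999862e-03, -4.34211871e-04,
       -1.19402937e+00, -2.58595305e-01]), 'joint_vel': array([-0.00033718, -0.00034252,  0.00212782,  0.00179577,  0.00150323,
        0.00172152]), 'tau': array([-2.62028010e-06, -3.93319845e+01,  1.88930243e+01,  4.19793740e+00,
       -2.59458582e-03,  3.11268195e-06]), 'ee_pos': array([ 0.26476415, -0.56556413,  0.23031879]), 'ee_rot': array([ 6.81879708e-01, -3.06613682e+00, -3.04123398e-03]), 'wrist_force': array([ 0.06878653,  0.21095775, -0.3035954 ]), 'moment': array([-0.01028474,  0.02873656,  0.01934836]), 'grasp_force': 0.0, 'grip_width': 0.08537596112148603}
```

View pics/scene0.png

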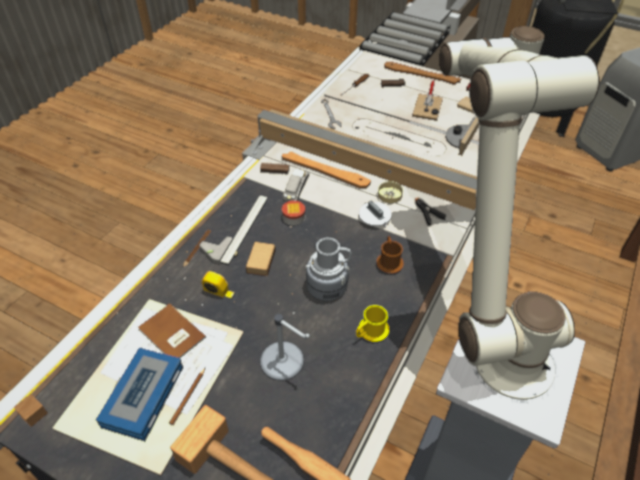

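View pics/top0.png

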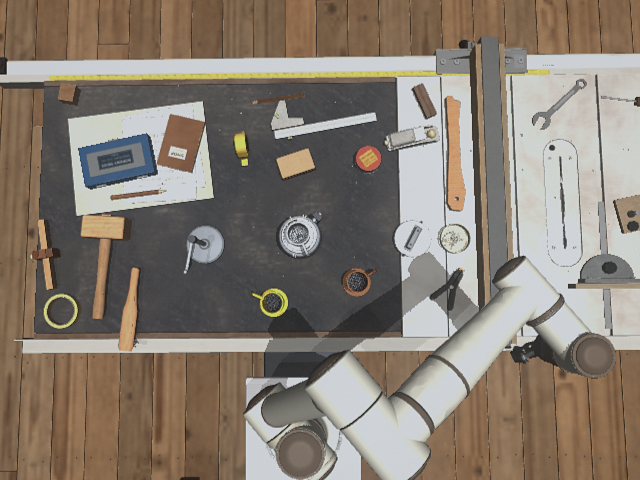

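Candidates for the strainer cup: steel in the grinder (top 299,236), brown (357,281) and yellow (272,301). The steel one is the one meant, because it stands in the grinder's mouth. The lid is at (411,238) and the hook stand at (205,243). I'll confirm this in an enlarged crop.

Run:
```python
from h import *
a=cv2.imread('pics/top0.png');b=cv2.imread('pics/scene0.png')
c=lambda i,x,y,w=64,h=48:cv2.resize(i[y:y+h,x:x+w],(400,300),interpolation=cv2.INTER_CUBIC)
g=np.vstack([np.hstack([c(a,267,212),c(a,172,222)]),np.hstack([c(a,380,214),c(b,296,232,80,60)])])
cv2.imwrite('pics/crop1.png',g)
d=load('top0');P=cloud(d)
for n,(u,v,r) in dict(grinder=(299,236,25),stand=(205,243,25),lid=(411,238,22)).items():
    q=P[v-r:v+r,u-r:u+r].reshape(-1,3)
    hs=np.histogram(q[:,2],bins=np.arange(-.01,.22,.01)); print(n,P[v,u],hs[0])
```

```text
grinder [0.54098091 0.00419783 0.10120131] [412 497  25   3   1  37 128  56 116 294 116 472 136  11  19  19  20  79
  48   0   0   0]
stand [0.52954099 0.27194161 0.03572753] [609 829 689 176   6   1   6   3   2   3   5   4   3   4   6   1   4   0
   4  53  79   4]
lid [ 0.53722431 -0.30616339  0.05025234] [364 472 109 683 135  31 106   6   0   0   0   0   0   0   0   0   0   0
   0   0   0   0]
```

View pics/crop1.png

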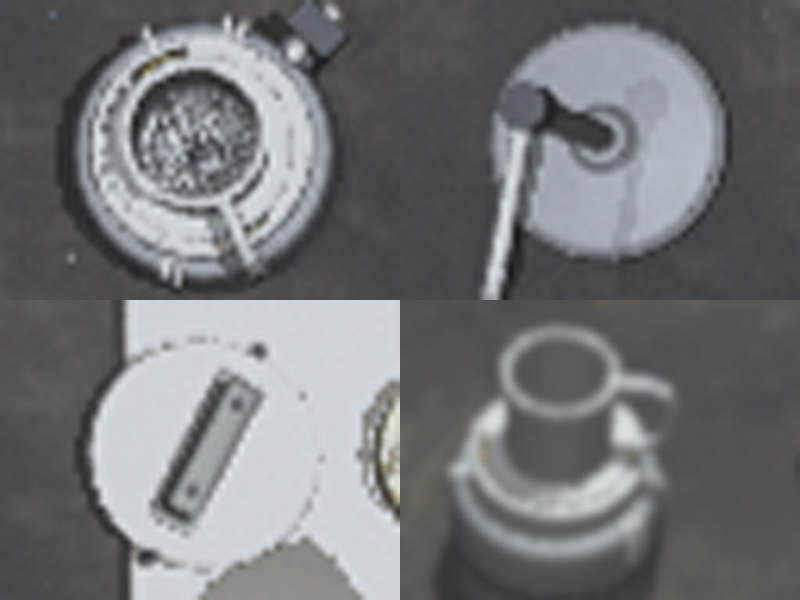

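```bash
cat >> h.py <<'E'
def bp(d,u,v,z):
    K=d['camera_matrix'];r=np.array(d['rotation']); r=r if r.shape==(3,3) else R.from_rotvec(r).as_matrix()
    k=r@np.array([(u-K[0,2])/K[0,0],(v-K[1,2])/K[1,1],1]); return d['position']+k*(z-d['position'][2])/k[2]
E
python3 - <<'E'
from h import *
d=load('top0')
def c(x,y,x0,y0,z,n): p=bp(d,x0+x/6.25-.42,y0+y/6.25-.42,z); print(n,p.round(4)); return p
g=c(203,151,267,212,.084,'grinder')
r=c(196,140,267,212,.1685,'cup rim'); h=c(253,265,267,212,.15,'handle end')
for n,x,y in(('rib',150,35),('pair',235,25),('pair2',172,272)):
    p=c(x,y,267,212,.086,n); print('  ang from grinder',np.degrees(np.arctan2(*(p-g)[1::-1])),np.hypot(*(p-g)[:2]))
p=c(298,48,267,212,.1,'catch'); print(np.degrees(np.arctan2(*(p-g)[1::-1])))
print('handle ang',np.degrees(np.arctan2(*(h-r)[1::-1])),np.hypot(*(h-r)[:2]))
f=c(208,140,172,222,.01,'foot');t=c(125,105,172,222,.194,'posttop');e=c(92,300,172,222,.185,'prong')
print(np.degrees(np.arctan2(*(e-t)[1::-1])))
a=c(238,82,380,214,.052,'bar1');b=c(170,217,380,214,.052,'bar2');print('bar',(a+b)/2,np.degrees(np.arctan2(*(a-b)[1::-1])),np.hypot(*(a-b)[:2]))
l=c(205,155,380,214,.024,'disc')
P=cloud(d)
q=P[222:300,165:230].reshape(-1,3);q=q[(q[:,2]>.17)]; print(len(q),q.mean(0),q[np.argsort(q[:,0])[::8]].round(3))
E
```

```text
grinder [0.5433 0.0046 0.084 ]
cup rim [0.5401 0.0045 0.1685]
handle end [ 0.489  -0.0184  0.15  ]
rib [0.5945 0.0276 0.086 ]
  ang from grinder 24.148287775644032 0.0561186671067397
pair [ 0.5985 -0.0098  0.086 ]
  ang from grinder -14.633558612496547 0.057133303079560604
pair2 [0.4902 0.0184 0.086 ]
  ang from grinder 165.48233955235972 0.05482886295035049
catch [ 0.5864 -0.0375  0.1   ]
-44.33354818673186
handle ang -155.8149347549343 0.056083381071816193
foot [0.5288 0.2772 0.01  ]
posttop [0.5289 0.2767 0.194 ]
prong [0.4494 0.2911 0.185 ]
169.75953462396862
bar1 [ 0.5685 -0.3252  0.052 ]
bar2 [ 0.5085 -0.2935  0.052 ]
bar [ 0.53849388 -0.30936115  0.052     ] -27.87327113612204 0.06795077735357619
disc [ 0.5384 -0.3139  0.024 ]
173 [0.48889054 0.25629884 0.3100945 ] [[ 0.389 -0.055  1.768]
 [ 0.389 -0.055  1.768]
 [ 0.443  0.288  0.204]
 [ 0.448  0.29   0.194]
 [ 0.453  0.287  0.184]
 [ 0.461  0.285  0.192]
 [ 0.466  0.292  0.186]
 [ 0.474  0.284  0.187]
 [ 0.479  0.284  0.188]
 [ 0.487  0.286  0.19 ]
 [ 0.492  0.282  0.186]
 [ 0.499  0.278  0.195]
 [ 0.504  0.281  0.19 ]
 [ 0.512  0.281  0.194]
 [ 0.518  0.277  0.185]
 [ 0.521  0.269  0.202]
 [ 0.524  0.269  0.201]
 [ 0.526  0.268  0.179]
 [ 0.528  0.286  0.192]
 [ 0.53   0.286  0.194]
 [ 0.533  0.268  0.192]
 [ 0.535  0.279  0.19 ]]
```

```bash
cat >> h.py <<'E'
def go(pos,yaw=None,n=20):
    "shares: translation in current tool axes for n rows; then yaw turn (world deg of tool x)"
    s=env.sense();M=R.from_rotvec(s['ee_rot']).as_matrix()
    y=np.degrees(np.arctan2(M[1,0],M[0,0]))
    print('pos',s['ee_pos'].round(4),'yaw %.2f'%y,'tilt',M[:,2].round(4),'t %.2f'%s['time_s'],'F',s['wrist_force'].round(1),'M',s['moment'].round(2),'w %.4f g %.1f'%(s['grip_width'],s['grasp_force']),'q',s['joint_pos'].round(2))
    t=M.T@(np.array(pos)-s['ee_pos'])/.03
    print('total shares',t.round(3),'per row(%d)'%n,(t/n).round(4))
    if yaw is not None:
        dy=(yaw-y+180)%360-180; print('turn tool-z total shares %.3f'%(-np.radians(dy)/.1), 'deg',round(dy,2))
E
python3 - <<'E'
from h import *
P=cloud(load('top0'));m=(P[...,1]>-.7)&(P[...,1]<.3)&(P[...,0]>.25)&(P[...,0]<.9)
for y in np.arange(-.7,.3,.05):
    k=m&(abs(P[...,1]-y)<.025); print(round(y,2),np.percentile(P[k][:,2],[50,90,98]).round(3),end=';')
go([.542,.0045,.32],-155.6,20)
E
```

```text
-0.7 [0.001 0.007 0.011];-0.65 [0.001 0.007 0.01 ];-0.6 [-0.001  0.586  0.591];-0.55 [0.083 0.586 0.592];-0.5 [0.076 0.566 0.572];-0.45 [0.017 0.573 0.585];-0.4 [0.005 0.598 0.614];-0.35 [0.005 0.629 0.644];-0.3 [0.005 0.648 0.663];-0.25 [0.002 0.632 0.664];-0.2 [0.002 0.036 0.048];-0.15 [0.002 0.013 0.07 ];-0.1 [0.002 0.712 0.732];-0.05 [0.005 1.768 1.768];0.0 [0.004 0.102 0.165];0.05 [0.004 0.072 0.11 ];0.1 [0.001 0.009 0.059];0.15 [0.001 0.009 0.06 ];0.2 [0.001 0.007 0.053];0.25 [0.002 0.015 0.026];pos [ 0.2648 -0.5656  0.2303] yaw -154.92 tilt [-0.001   0.0018 -1.    ] t 0.10 F [ 0.1  0.2 -0.3] M [-0.01  0.03  0.02] w 0.0854 g 0.0 q [-0.87  0.39  0.01 -0.   -1.19 -0.26]
total shares [-16.423  13.3    -2.965] per row(20) [-0.8212  0.665  -0.1482]
turn tool-z total shares 0.118 deg -0.68
```

>>> {"api": "drive_tool", "payload": {"translation": [[0,0,-1],[0,0,-1],[0,0,-0.97],[-0.82,0.665,0],[-0.82,0.665,0],[-0.82,0.665,0],[-0.82,0.665,0],[-0.82,0.665,0],[-0.82,0.665,0],[-0.82,0.665,0],[-0.82,0.665,0],[-0.82,0.665,0],[-0.82,0.665,0],[-0.82,0.665,0],[-0.82,0.665,0],[-0.82,0.665,0],[-0.82,0.665,0],[-0.82,0.665,0],[-0.82,0.665,0],[-0.82,0.665,0]], "delta_rot": [[0,0,0.12],[0,0,0],[0,0,0],[0,0,0],[0,0,0],[0,0,0],[0,0,0],[0,0,0],[0,0,0],[0,0,0],[0,0,0],[0,0,0],[0,0,0],[0,0,0],[0,0,0],[0,0,0],[0,0,0],[0,0,0],[0,0,0],[0,0,0]], "jaw": [1,1,1,1,1,1,1,1,1,1,1,1,1,1,1,1,1,1,1,1]}}

```text
time_s: 1.77
ee_pos: [0.5059, -0.0828, 0.3201]
ee_rot: [0.664, -3.07, -0.0]
wrist_force: [-0.2, 0.1, -0.1]
grip_width: 0.0849
grasp_force: 0.0
```

>>> {"api": "drive_tool", "payload": {"translation": [[-0.82,0.665,0],[-0.82,0.665,0],[-0.82,0.665,0],[0,0,0],[0,0,0]], "delta_rot": [[0,0,0],[0,0,0],[0,0,0],[0,0,0],[0,0,0]], "jaw": [1,1,1,1,1]}}

```text
time_s: 2.18
ee_pos: [0.5484, 0.002, 0.3193]
ee_rot: [0.667, -3.068, -0.0]
wrist_force: [-0.1, 0.3, -0.5]
grip_width: 0.0855
grasp_force: 0.0
```

Run:
```python
from h import *
d=shot('wrist','w1');print(d['position'],d['rotation'],d['camera_matrix'][0,0])
d=shot('top','top1')
go([.542,.0045,.32],-155.6,20)
```

```text
[ 0.47498239 -0.03215806  0.46215208] [1.5914319  2.4765587  0.40028219] 415.3241350322009
pos [5.479e-01 4.000e-04 3.200e-01] yaw -155.60 tilt [-1.1e-03 -3.0e-04 -1.0e+00] t 2.28 F [-0.4 -0.5 -0.1] M [ 0.03 -0.04  0.02] w 0.0851 g 0.0 q [ 0.3   0.2  -0.03 -0.   -1.34 -1.44]
total shares [ 0.121  0.206 -0.   ] per row(20) [ 0.0061  0.0103 -0.    ]
turn tool-z total shares 0.000 deg -0.0
```

View pics/w1.png

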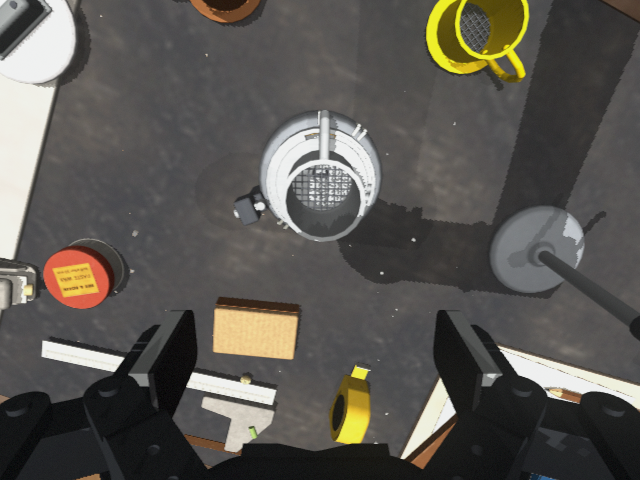

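Wrist picture: the steel cup's rim is centred near (326,200), with its handle straight up the image, (324,160) to (324,112). The slot is at (320,133) and the rib pair at (360,130). The catch is at (250,207).

Run:
```python
from h import *
d=load('w1');P=cloud(d)
q=P[90:260,250:400].reshape(-1,3);c=np.array([.542,.0045])
for zz,lo,hi,r0,r1 in((.1685,.164,.173,.024,.034),(.105,.101,.108,.038,.05),(.084,.08,.088,.05,.062)):
    rr=np.hypot(*(q[:,:2]-c).T);s=q[(q[:,2]>lo)&(q[:,2]<hi)&(rr>r0)&(rr<r1)]
    A=np.c_[2*s[:,:2],np.ones(len(s))];x=np.linalg.lstsq(A,(s[:,:2]**2).sum(1),rcond=None)[0]
    print(zz,len(s),x[:2],np.sqrt(x[2]+x[0]**2+x[1]**2),s[:,2].mean())
r=bp(d,326,200.5,.1685);h0=bp(d,324,150,.1655);h1=bp(d,324.5,114,.163);print('rim',r,'handle ang',np.degrees(np.arctan2(*(h1-r)[1::-1])),np.degrees(np.arctan2(*(h1-h0)[1::-1])))
hp=q[(q[:,2]>.155)&(np.hypot(*(q[:,:2]-r[:2]).T)>.034)];print(len(hp),np.degrees(np.arctan2(*(hp.mean(0)-r)[1::-1])),hp[:,2].max())
```

```text
0.1685 1374 [0.54029447 0.00440857] 0.028913444519226818 0.1682360934465548
0.105 2010 [0.54158931 0.00429821] 0.04385996088461773 0.10527348662517338
0.084 1796 [0.54251772 0.00433919] 0.05403555633238174 0.08338466086650516
rim [0.53891137 0.00649369 0.1685    ] handle ang -154.10628369050963 -155.98597323049742
473 -152.04945078006665 0.46215207999244035
```

Run:
```python
from h import *
go([.5402,.0050,.125],-155.6,7)
```

```text
pos [5.479e-01 4.000e-04 3.200e-01] yaw -155.60 tilt [-1.1e-03 -3.0e-04 -1.0e+00] t 2.28 F [-0.4 -0.5 -0.1] M [ 0.03 -0.04  0.02] w 0.0851 g 0.0 q [ 0.3   0.2  -0.03 -0.   -1.34 -1.44]
total shares [0.162 0.244 6.5  ] per row(7) [0.0231 0.0349 0.9286]
turn tool-z total shares 0.000 deg -0.0
```

>>> {"api": "drive_tool", "payload": {"translation": [[0.162,0.244,0],[0,0,0.9],[0,0,0.9],[0,0,0.9],[0,0,0.9],[0,0,0.9],[0,0,0.7],[0,0,0.7],[0,0,0.6],[0,0,0]], "delta_rot": [[0,0,0],[0,0,0],[0,0,0],[0,0,0],[0,0,0],[0,0,0],[0,0,0],[0,0,0],[0,0,0],[0,0,0]], "jaw": [1,1,1,1,1,1,1,1,1,1], "newtons": 40}}

```text
time_s: 3.12
ee_pos: [0.5374, 0.0039, 0.1222]
ee_rot: [0.658, -3.064, -0.001]
wrist_force: [-0.4, 0.2, -1.0]
grip_width: 0.0856
grasp_force: 0.0
```

>>> {"api": "drive_tool", "payload": {"translation": [[0,0,0],[0,0,0],[0,0,0],[0,0,0],[0,0,0],[0,0,0],[0,0,0],[0,0,0]], "delta_rot": [[0,0,0],[0,0,0],[0,0,0],[0,0,0],[0,0,0],[0,0,0],[0,0,0],[0,0,0]], "jaw": [0.3,0.3,0.3,0.3,0.2,0.2,0.2,0.2]}}

```text
time_s: 3.78
ee_pos: [0.5418, 0.0053, 0.1274]
ee_rot: [-0.664, 3.067, -0.001]
wrist_force: [-0.6, 0.1, 5.5]
grip_width: 0.059
grasp_force: 43.8
```

Run:
```python
from h import *
go([.5402,.0050,.125],-155.6,7)
```

```text
pos [0.5418 0.0053 0.1274] yaw -155.59 tilt [ 3.2e-03  3.0e-04 -1.0e+00] t 3.78 F [-0.6  0.1  5.5] M [ 0.07  0.39 -0.1 ] w 0.0590 g 43.8 q [ 0.31  0.34 -0.34  0.   -0.88 -1.45]
total shares [0.053 0.013 0.078] per row(7) [0.0076 0.0019 0.0112]
turn tool-z total shares 0.002 deg -0.01
```

>>> {"api": "drive_tool", "payload": {"translation": [[0,0,-0.3],[0,0,-0.6],[0,0,-0.8],[0,0,-0.8],[0,0,-0.8],[0,0,-0.8],[0,0,-0.9],[0,0,0],[0,0,0],[0,0,0],[0,0,0],[0,0,0],[0,0,0],[0,0,0],[0,0,0],[0,0,0],[0,0,0],[0,0,0],[0,0,0],[0,0,0]], "delta_rot": [[0,0,0],[0,0,0],[0,0,0],[0,0,0],[0,0,0],[0,0,-0.5],[0,0,-0.9],[0,0,-0.9],[0,0,-0.9],[0,0,-0.9],[0,0,-0.9],[0,0,-0.9],[0,0,-0.9],[0,0,-0.9],[0,0,-0.9],[0,0,-0.9],[0,0,-0.17],[0,0,0],[0,0,0],[0,0,0]], "jaw": [0,0,0,0,0,0,0,0,0,0,0,0,0,0,0,0,0,0,0,0]}}

```text
time_s: 5.45
ee_pos: [0.5407, 0.0052, 0.2754]
ee_rot: [2.014, -2.411, -0.0]
wrist_force: [-0.6, -0.1, -1.9]
grip_width: 0.0591
grasp_force: 43.4
```

Run:
```python
from h import *
s=np.array([-.984,.177]);post=np.array([.5287,.2769])
c=post+.118*s+np.array([.0076,.0423]);print(c)
go([*c,.275],-100.2,14)
```

```text
[0.420188 0.340086]
pos [0.5407 0.0052 0.2754] yaw -100.27 tilt [-2.e-04  1.e-04 -1.e+00] t 5.45 F [-0.6 -0.1 -1.9] M [0.02 0.01 0.06] w 0.0591 g 43.4 q [ 0.31  0.21 -0.13 -0.   -1.23 -0.49]
total shares [-10.267   5.942   0.016] per row(14) [-0.7333  0.4244  0.0011]
turn tool-z total shares -0.012 deg 0.07
```

>>> {"api": "drive_tool", "payload": {"translation": [[-0.3,0.2,0],[-0.75,0.43,0],[-0.75,0.43,0],[-0.75,0.43,0],[-0.75,0.43,0],[-0.75,0.43,0],[-0.75,0.43,0],[-0.75,0.43,0],[-0.75,0.43,0],[-0.75,0.43,0],[-0.75,0.43,0],[-0.75,0.43,0],[-0.75,0.43,0],[-0.6,0.35,0],[-0.37,0.23,0],[0,0,0],[0,0,0],[0,0,0]], "delta_rot": [[0,0,0],[0,0,0],[0,0,0],[0,0,0],[0,0,0],[0,0,0],[0,0,0],[0,0,0],[0,0,0],[0,0,0],[0,0,0],[0,0,0],[0,0,0],[0,0,0],[0,0,0],[0,0,0],[0,0,0],[0,0,0]], "jaw": [0,0,0,0,0,0,0,0,0,0,0,0,0,0,0,0,0,0]}}

```text
time_s: 6.95
ee_pos: [0.4199, 0.3395, 0.2754]
ee_rot: [2.014, -2.41, 0.0]
wrist_force: [0.5, 0.4, -2.6]
grip_width: 0.0589
grasp_force: 43.5
```

Run:
```python
from h import *
d=shot('wrist','w2');print(d['position'])
s=np.array([-.984,.177]);post=np.array([.5287,.2769])
c=post+.118*s+np.array([.0076,.0423])
go([*c,.275],-100.2,14)
```

```text
[0.40573475 0.2590467  0.41810938]
pos [0.4201 0.3392 0.2755] yaw -100.26 tilt [-1.e-04 -3.e-04 -1.e+00] t 7.00 F [ 0.1 -0.  -1.3] M [-0.04  0.01  0.01] w 0.0592 g 43.5 q [ 0.98  0.21 -0.13  0.   -1.23 -1.16]
total shares [-0.028  0.002  0.016] per row(14) [-0.002   0.0002  0.0011]
turn tool-z total shares -0.010 deg 0.06
```

View pics/w2.png

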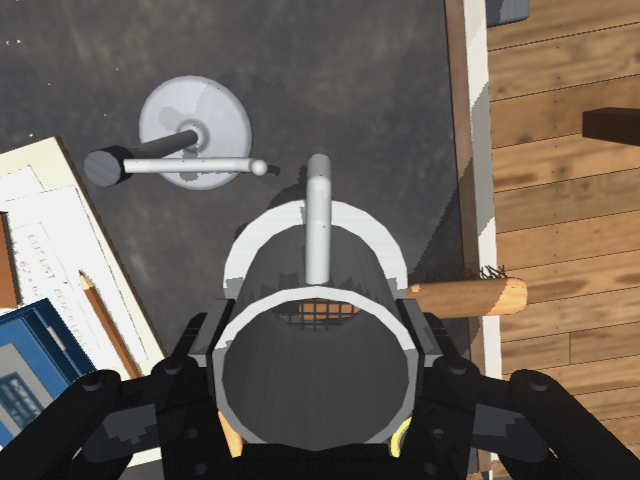

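Wrist picture: the prong runs from the post top (105,168) to the ball (259,167). The held cup's handle bar runs from (317,280) to (318,155). The rim spans x 213–415.

Run:
```python
from h import *
d=load('w2');P=cloud(d);s=env.sense();M=R.from_rotvec(s['ee_rot']).as_matrix();T=lambda p:((p-s['ee_pos'])@M*1000).round(1)
b=bp(d,259,167,.197);pt=bp(d,105,168,.194);e1=bp(d,135,166.5,.189);e2=bp(d,240,166.5,.189)
print('ball',b,T(b),'post',pt,T(pt),'prong',T(e1),T(e2),'dir',np.degrees(np.arctan2(*(e2-e1)[1::-1])),np.hypot(*(b-pt)[:2]))
for v in(170,200,230,260): 
    row=P[v,300:336];k=(row[:,2]>.25);print(v,T(row[k].mean(0)),row[k][:,2].max().round(4),300+np.where(k)[0].mean())
for u in(140,170,200,230):
    col=P[155:180,u];k=col[:,2]>.16;print(u,T(col[k].mean(0)),col[k][:,2].max().round(4))
print('end of handle',T(bp(d,318,153,.29)), [ (v,P[v,318].round(3)) for v in range(150,175,4)])
k=P[285:345,200:430].reshape(-1,3);k=k[(k[:,2]>.29)&(k[:,2]<.33)];print('rim z',np.percentile(k[:,2],[50,90,98]))
```

```text
ball [0.44160309 0.29129388 0.197     ] [ 43.3 -29.7  78.5] post [0.52424983 0.27749194 0.194     ] [  42.2 -113.5   81.5] prong [ 42.2 -99.3  86.5] [ 42.2 -41.3  86.5] dir 169.79445280707918 0.08379127391113095
170 [ 60.8   1.  -27.7] 0.3054 318.5
200 [ 49.8   0.8 -18.2] 0.3115 317.5
230 [ 43.    0.8 -26.8] 0.4181 317.5
260 [ 37.    0.9 -35.4] 0.4181 317.5
140 [ 42.6 -96.8  87.3] 0.1901
170 [ 42.9 -80.1  87.3] 0.1908
200 [ 43.2 -63.5  87.2] 0.1897
230 [ 43.4 -46.9  87.5] 0.1899
end of handle [ 63.7   1.  -14.5] [(150, array([0.408, 0.276, 0.289])), (154, array([0.408, 0.276, 0.297])), (158, array([0.408, 0.277, 0.299])), (162, array([0.408, 0.278, 0.301])), (166, array([0.408, 0.279, 0.301])), (170, array([0.408, 0.279, 0.304])), (174, array([0.409, 0.28 , 0.307]))]
rim z [0.31204526 0.31707018 0.31761176]
```

>>> {"api": "drive_tool", "payload": {"translation": [[0,0,0.4],[0,0,0.6],[0,0,0.6],[0,0,0.6],[0,0,0.6],[0,0,0.4],[0,0,0],[0,0,0],[0,0,0]], "delta_rot": [[0,0,0],[0,0,0],[0,0,0],[0,0,0],[0,0,0],[0,0,0],[0,0,0],[0,0,0],[0,0,0]], "jaw": [0,0,0,0,0,0,0,0,0]}}

```text
time_s: 7.75
ee_pos: [0.4208, 0.3401, 0.1806]
ee_rot: [-2.013, 2.409, -0.0]
wrist_force: [-0.7, 0.2, -1.5]
grip_width: 0.0589
grasp_force: 43.5
```

Run:
```python
from h import *
d=shot('wrist','w3');P=cloud(d)
s=env.sense();M=R.from_rotvec(s['ee_rot']).as_matrix();T=lambda p:((p-s['ee_pos'])@M*1000).round(1)
K=d['camera_matrix'];r=np.array(d['rotation']); r=r if r.shape==(3,3) else R.from_rotvec(r).as_matrix()
go([.42,.34,.179],-100.2,4)
Q=T(P.reshape(-1,3)); 
k=(Q[:,0]>36)&(Q[:,0]<50)&(Q[:,1]>-110)&(Q[:,1]<-15)&(P.reshape(-1,3)[:,2]>.175)&(P.reshape(-1,3)[:,2]<.21)
print(k.sum(),[ (Q[k&(abs(Q[:,1]-y)<3)].mean(0).round(1)) for y in(-95,-80,-65,-50,-35,-30,-25)])
```

```text
pos [0.4208 0.3403 0.1808] yaw -100.22 tilt [ 0.0018  0.0019 -1.    ] t 7.80 F [-0.4 -0.1 -1.8] M [ 0.02  0.01 -0.03] w 0.0589 g 43.5 q [ 0.98  0.29 -0.28  0.   -1.01 -1.16]
total shares [0.014 0.023 0.059] per row(4) [0.0035 0.0058 0.0149]
turn tool-z total shares -0.004 deg 0.02
5999 [array([ 44.3, -95.1,  -7.2]), array([ 44.5, -80.1,  -7.2]), array([ 44.7, -65. ,  -7.4]), array([ 45.1, -50. ,  -7.3]), array([ 46.1, -35.1, -12.2]), array([ 45.7, -29.8, -18.9]), array([ 45.2, -26.5, -18.7])]
```

>>> {"api": "drive_tool", "payload": {"translation": [[0,-0.3,0.05],[0,-0.4,0],[0.02,-0.4,0],[0,-0.4,0],[0,-0.4,0],[0,-0.32,0],[0,0,0],[0,0,0]], "delta_rot": [[0,0,0],[0,0,0],[0,0,0],[0,0,0],[0,0,0],[0,0,0],[0,0,0],[0,0,0]], "jaw": [0,0,0,0,0,0,0,0]}}

```text
time_s: 8.47
ee_pos: [0.4859, 0.3272, 0.1774]
ee_rot: [2.013, -2.411, -0.0]
wrist_force: [0.2, -0.2, -1.2]
grip_width: 0.0592
grasp_force: 43.6
```

>>> {"api": "drive_tool", "payload": {"translation": [[0,0,0.25],[0,0,0.25],[0,0,0.15],[0,0,0.08],[0,0,0],[0,0,0]], "delta_rot": [[0,0,0],[0,0,0],[0,0,0],[0,0,0],[0,0,0],[0,0,0]], "jaw": [0,0,0,0,0,0]}}

```text
time_s: 8.97
ee_pos: [0.4846, 0.3273, 0.1569]
ee_rot: [2.015, -2.408, 0.001]
wrist_force: [-3.2, -0.7, 5.6]
grip_width: 0.059
grasp_force: 44.1
```

Run:
```python
from h import *
d=shot('wrist','w4')
go([.487,.328,.1565],-100.2,4)
```

```text
pos [0.4846 0.3273 0.1569] yaw -100.15 tilt [-7.0e-04 -1.4e-03 -1.0e+00] t 9.02 F [-3.  -1.9  5.3] M [-0.53  0.91 -0.12] w 0.0590 g 44.1 q [ 0.87  0.38 -0.2   0.   -0.99 -1.05]
total shares [-0.037 -0.076  0.013] per row(4) [-0.0093 -0.0191  0.0032]
turn tool-z total shares 0.008 deg -0.05
```

View pics/w4.png

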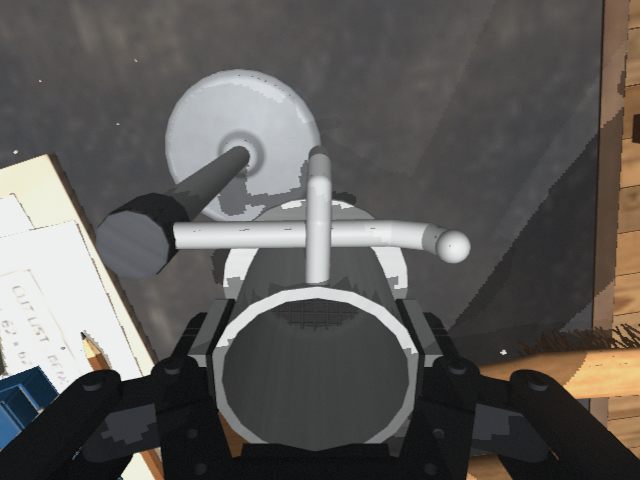

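The handle bar (318,235) lies across the prong, with the ball at (453,245) and the post at (140,240). It has made contact at about 7 N. I'll tilt the cup about the prong, then release it gently.

>>> {"api": "drive_tool", "payload": {"translation": [[0.045,0,0.06],[0.045,0,0.065],[0.045,0,0.065],[0.045,0,0.065],[0.045,0,0.065],[0.045,0,0.065],[0.045,0,0.065],[0.045,0,0.065],[0.045,0,0.065],[0.045,0,0.065],[0,0,0]], "delta_rot": [[0,0.5,0],[0,0.5,0],[0,0.5,0],[0,0.5,0],[0,0.5,0],[0,0.5,0],[0,0.5,0],[0,0.5,0],[0,0.5,0],[0,0.5,0],[0,0,0]], "jaw": [0,0,0,0,0,0,0,0,0,0,0]}}

```text
time_s: 9.93
ee_pos: [0.4821, 0.3115, 0.1388]
ee_rot: [1.748, -2.085, 0.449]
wrist_force: [-0.6, 2.7, 0.3]
grip_width: 0.059
grasp_force: 43.8
```

Run:
```python
from h import *
go([.487,.328,.1565],-100.2,4)
```

```text
pos [0.4821 0.3115 0.1388] yaw -100.05 tilt [-0.0846 -0.4745 -0.8762] t 9.93 F [-0.6  2.7  0.3] M [ 1.38 -0.06 -0.21] w 0.0590 g 43.8 q [ 0.96  0.58 -0.08  0.21 -1.37 -1.23]
total shares [-0.214 -0.064 -0.79 ] per row(4) [-0.0535 -0.0161 -0.1976]
turn tool-z total shares 0.026 deg -0.15
```

>>> {"api": "drive_tool", "payload": {"translation": [[0,0,0],[0,0,0],[0,0,0],[0,0,0],[0,0,0],[0,0,0],[0,0,0],[0,0,0],[0,0,0]], "delta_rot": [[0,0,0],[0,0,0],[0,0,0],[0,0,0],[0,0,0],[0,0,0],[0,0,0],[0,0,0],[0,0,0]], "jaw": [0.38,0.4,0.42,0.44,0.5,0.7,0.85,1,1]}}

```text
time_s: 10.68
ee_pos: [0.4824, 0.3105, 0.1404]
ee_rot: [1.747, -2.089, 0.446]
wrist_force: [0.2, 0.5, -0.4]
grip_width: 0.0851
grasp_force: 0.0
```

Run:
```python
from h import *
d=shot('wrist','w5')
go([.487,.328,.1565],-100.2,4)
```

```text
pos [0.4823 0.3105 0.1403] yaw -100.20 tilt [-0.0849 -0.4718 -0.8776] t 10.73 F [ 0.  -0.3  0.3] M [ 0.92 -0.15  0.  ] w 0.0858 g 0.0 q [ 0.96  0.58 -0.08  0.21 -1.37 -1.23]
total shares [-0.268 -0.05  -0.761] per row(4) [-0.0671 -0.0125 -0.1901]
turn tool-z total shares 0.000 deg -0.0
```

View pics/w5.png

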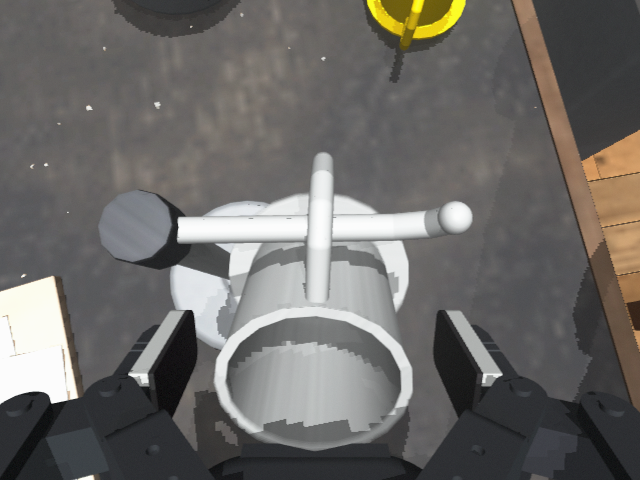

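The cup hangs by its handle on the prong (318,228), free between the open fingers. I'll retreat along the tool and straighten up.

>>> {"api": "drive_tool", "payload": {"translation": [[0,0,-0.4],[0,0,-0.7],[0,0,-0.9],[0,0,-1],[0,0,-1],[0,0,-1],[0,0,-0.5],[0,0,-0.5],[0,0,-0.5],[0,0,0],[0,0,0],[0,0,0]], "delta_rot": [[0,0,0],[0,0,0],[0,0,0],[0,0,0],[0,0,0],[0,0,0],[0,-0.8,0],[0,-0.9,0],[0,-0.9,0],[0,-0.9,0],[0,-0.9,0],[0,-0.5,0]], "jaw": [1,1,1,1,1,1,1,1,1,1,1,1]}}

```text
time_s: 11.73
ee_pos: [0.4982, 0.3986, 0.315]
ee_rot: [2.013, -2.409, 0.005]
wrist_force: [-0.8, 0.4, -0.4]
grip_width: 0.085
grasp_force: 0.0
```

Run:
```python
from h import *
go([.5385,-.3110,.30],152.1,20)
M=R.from_rotvec(env.sense()['ee_rot']).as_matrix();print((M.T@[0,0,-1]*10).round(3))
P=cloud(shot('top','top2'));q=P.reshape(-1,3);q=q[(abs(q[:,0]-.48)<.07)&(abs(q[:,1]-.31)<.06)&(q[:,2]>.1)&(q[:,2]<.22)];print(len(q),q.mean(0))
```

```text
pos [0.4982 0.3986 0.315 ] yaw -100.24 tilt [ 6.0e-04 -3.9e-03 -1.0e+00] t 11.73 F [-0.8  0.4 -0.4] M [-0.05  0.09 -0.02] w 0.0850 g 0.0 q [ 0.93  0.37  0.19  0.   -1.39 -1.11]
total shares [23.036 -5.524  0.592] per row(20) [ 1.1518 -0.2762  0.0296]
turn tool-z total shares 18.791 deg -107.66
[-0.037  0.013 10.   ]
921 [0.48615294 0.30097353 0.15778078]
```

>>> {"api": "drive_tool", "payload": {"translation": [[0.96,-0.23,0.02],[0.96,-0.23,0.02],[0.96,-0.23,0.02],[0.96,-0.23,0.02],[0.96,-0.23,0.02],[0.96,-0.23,0.02],[0.96,-0.23,0.02],[0.96,-0.23,0.02],[0.96,-0.23,0.02],[0.96,-0.23,0.02],[0.96,-0.23,0.02],[0.96,-0.23,0.02],[0.96,-0.23,0.02],[0.96,-0.23,0.02],[0.96,-0.23,0.02],[0.96,-0.23,0.02],[0.96,-0.23,0.02],[0.96,-0.23,0.02],[0.96,-0.23,0.02],[0.96,-0.23,0.02]], "delta_rot": [[0,0,0],[0,0,0],[0,0,0],[0,0,0],[0,0,0],[0,0,0],[0,0,0],[0,0,0],[0,0,0],[0,0,0],[0,0,0],[0,0,0],[0,0,0],[0,0,0],[0,0,0],[0,0,0],[0,0,0],[0,0,0],[0,0,0],[0,0,0]], "jaw": [1,1,1,1,1,1,1,1,1,1,1,1,1,1,1,1,1,1,1,1]}}

```text
time_s: 13.45
ee_pos: [0.532, -0.1936, 0.3065]
ee_rot: [2.01, -2.403, 0.009]
wrist_force: [1.1, -0.1, 0.0]
grip_width: 0.0855
grasp_force: 0.0
```

>>> {"api": "drive_tool", "payload": {"translation": [[0.96,-0.23,0],[0.96,-0.23,0],[0.96,-0.23,0],[0.96,-0.23,0],[0,0,0],[0,0,0],[0,0,0],[0,0,0],[0,0,0],[0,0,0],[0,0,0],[0,0,0],[0,0,0],[0,0,0],[0,0,0],[0,0,0],[0,0,0],[0,0,0],[0,0,0],[0,0,0]], "delta_rot": [[0,0,0.9],[0,0,0.9],[0,0,0.9],[0,0,0.9],[0,0,0.9],[0,0,0.9],[0,0,0.9],[0,0,0.9],[0,0,0.9],[0,0,0.9],[0,0,0.9],[0,0,0.9],[0,0,0.9],[0,0,0.9],[0,0,0.9],[0,0,0.9],[0,0,0.9],[0,0,0.9],[0,0,0.9],[0,0,0.9]], "jaw": [1,1,1,1,1,1,1,1,1,1,1,1,1,1,1,1,1,1,1,1]}}

```text
time_s: 15.12
ee_pos: [0.523, -0.3096, 0.3075]
ee_rot: [-0.641, -3.074, 0.016]
wrist_force: [0.2, 0.3, -0.8]
grip_width: 0.0854
grasp_force: 0.0
```

Run:
```python
from h import *
go([.5385,-.3110,.20],152.1,1)
```

```text
pos [ 0.523  -0.3096  0.3075] yaw 156.43 tilt [-0.0038 -0.0098 -0.9999] t 15.12 F [ 0.2  0.3 -0.8] M [-0.   -0.04 -0.02] w 0.0854 g 0.0 q [-0.26  0.31  0.09  0.01 -1.35 -1.72]
total shares [-0.49   0.201  3.581] per row(1) [-0.4904  0.2009  3.5812]
turn tool-z total shares 0.756 deg -4.33
```

>>> {"api": "drive_tool", "payload": {"translation": [[-0.49,0.2,0.6],[0,0,0.9],[0,0,0.9],[0,0,0.9],[0,0,0.3],[0,0,0],[0,0,0]], "delta_rot": [[-0.1,0,0.756],[0,0,0],[0,0,0],[0,0,0],[0,0,0],[0,0,0],[0,0,0]], "jaw": [1,1,1,1,1,1,1]}}

```text
time_s: 15.7
ee_pos: [0.5396, -0.3106, 0.2005]
ee_rot: [0.749, 3.048, -0.002]
wrist_force: [0.2, 0.2, 1.1]
grip_width: 0.0853
grasp_force: 0.0
```

Run:
```python
from h import *
d=shot('wrist','w6');P=cloud(d)
go([.5385,-.3110,.20],152.1,1)
q=P.reshape(-1,3);s=env.sense()
k=(q[:,2]>.046)&(q[:,2]<.058)&(np.hypot(q[:,0]-.5385,q[:,1]+.311)<.06);p=q[k][:,:2]
if k.sum():
    print(k.sum(),p.mean(0),q[k][:,2].mean()); rc=cv2.minAreaRect((p*1000).astype(np.float32));print(rc)
k=(q[:,2]>.02)&(q[:,2]<.03)&(np.hypot(q[:,0]-.5385,q[:,1]+.311)<.07);p=(q[k][:,:2]*1000).astype(np.float32);print(cv2.minEnclosingCircle(p),cv2.fitEllipse(cv2.convexHull(p)))
```

```text
pos [ 0.5401 -0.3108  0.2016] yaw 152.38 tilt [ 0.0046 -0.0025 -1.    ] t 15.75 F [0.7 0.1 0.6] M [ 0.    0.03 -0.05] w 0.0855 g 0.0 q [-0.26  0.4  -0.05  0.   -1.12 -1.79]
total shares [ 0.044 -0.031  0.055] per row(1) [ 0.0437 -0.0309  0.0546]
turn tool-z total shares 0.048 deg -0.28
1843 [ 0.53515964 -0.31317585] 0.051764479701590385
((536.919921875, -313.9622802734375), (15.330365180969238, 65.97199249267578), 61.705467224121094)
((536.8910522460938, -314.5743408203125), 55.598114013671875) ((536.743896484375, -314.30133056640625), (102.0742416381836, 106.68186950683594), 57.29461669921875)
```

View pics/w6.png

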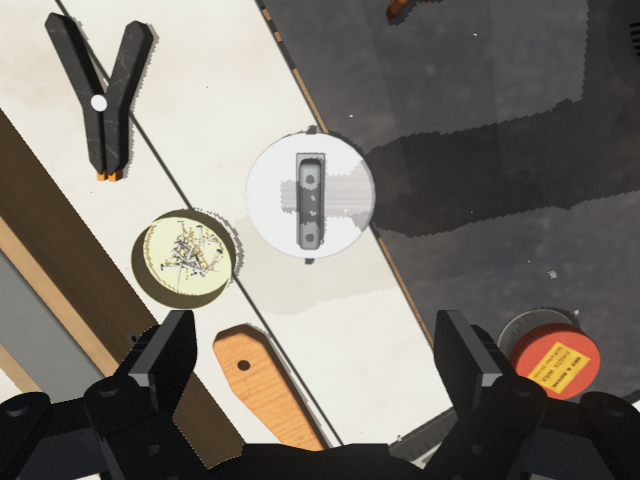

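Wrist picture: the lid is at (310,195), with its bar vertical from (311,155) to (311,245). The screw tin at (185,258) is well clear of the fingers.

Run:
```python
from h import *
go([.5371,-.3137,.0285],151.8,1)
```

```text
pos [ 0.5401 -0.3108  0.2016] yaw 152.38 tilt [ 0.0046 -0.0025 -1.    ] t 15.75 F [0.7 0.1 0.6] M [ 0.    0.03 -0.05] w 0.0855 g 0.0 q [-0.26  0.4  -0.05  0.   -1.12 -1.79]
total shares [ 0.073 -0.131  5.771] per row(1) [ 0.0731 -0.1315  5.7712]
turn tool-z total shares 0.100 deg -0.58
```

>>> {"api": "drive_tool", "payload": {"translation": [[0.073,-0.131,0],[0,0,0.7],[0,0,0.8],[0,0,0.8],[0,0,0.8],[0,0,0.8],[0,0,0.6],[0,0,0.4],[0,0,0.2],[0,0,0],[0,0,0],[0,0,0]], "delta_rot": [[0,0,0.1],[0,0,0],[0,0,0],[0,0,0],[0,0,0],[0,0,0],[0,0,0],[0,0,0],[0,0,0],[0,0,0],[0,0,0],[0,0,0]], "jaw": [0.1,0.1,0.1,0.1,0.1,0.1,0.1,0.1,0.1,0.1,0.1,0.1]}}

```text
time_s: 16.75
ee_pos: [0.5368, -0.3133, 0.0486]
ee_rot: [0.764, 3.041, -0.001]
wrist_force: [0.1, -0.8, 0.7]
grip_width: 0.0471
grasp_force: 0.0
```

Run:
```python
from h import *
go([.5371,-.3137,.0285],151.8,1)
```

```text
pos [ 0.5368 -0.3133  0.0486] yaw 151.78 tilt [ 0.0055 -0.002  -1.    ] t 16.75 F [ 0.1 -0.8  0.7] M [ 0.02 -0.01 -0.07] w 0.0471 g 0.0 q [-0.27  0.55 -0.22  0.   -0.79 -1.8 ]
total shares [-0.013 -0.006  0.67 ] per row(1) [-0.0125 -0.0064  0.6705]
turn tool-z total shares -0.004 deg 0.02
```

>>> {"api": "drive_tool", "payload": {"translation": [[0,0,0.4],[0,0,0.27],[0,0,0],[0,0,0],[0,0,0],[0,0,0],[0,0,0],[0,0,0],[0,0,0],[0,0,0]], "delta_rot": [[0,0.055,0],[0,0,0],[0,0,0],[0,0,0],[0,0,0],[0,0,0],[0,0,0],[0,0,0],[0,0,0],[0,0,0]], "jaw": [0.1,0.1,0.1,-0.2,-0.4,-0.8,-0.9,-0.9,-0.9,-0.9], "newtons": 80}}

```text
time_s: 17.58
ee_pos: [0.5359, -0.3129, 0.0272]
ee_rot: [-0.766, -3.045, -0.002]
wrist_force: [-0.1, 0.8, 1.7]
grip_width: 0.015
grasp_force: 79.0
```

Run:
```python
from h import *
go([.5371,-.3137,.0285],151.8,1)
```

```text
pos [ 0.5359 -0.3129  0.0272] yaw 151.77 tilt [-0.0016  0.0015 -1.    ] t 17.58 F [-0.1  0.8  1.7] M [ 0.12  0.02 -0.01] w 0.0150 g 79.0 q [-0.27  0.58 -0.23 -0.   -0.76 -1.79]
total shares [-0.047 -0.005 -0.044] per row(1) [-0.047  -0.0046 -0.044 ]
turn tool-z total shares -0.005 deg 0.03
```

>>> {"api": "drive_tool", "payload": {"translation": [[0,0,-0.3],[0,0,-0.6],[0,0,-0.9],[0,0,-0.9],[0,0,-0.9],[0,0,-0.9],[0,0,-0.9],[0,0,-0.9],[0,0,-0.7],[0,0,-0.4],[0,0,0],[0,0,0],[0,0,0],[0,0,0],[0,0,0],[0,0,0]], "delta_rot": [[0,0,0],[0,0,0],[0,0,0],[0,0,0],[0,0,-0.8],[0,0,-0.8],[0,0,-0.8],[0,0,-0.8],[0,0,-0.8],[0,0,-0.8],[0,0,-0.8],[0,0,-0.8],[0,0,-0.8],[0,0,-0.8],[0,0,-0.8],[0,0,-0.54]], "jaw": [-0.9,-0.9,-0.9,-0.9,-0.9,-0.9,-0.9,-0.9,-0.9,-0.9,-0.9,-0.9,-0.9,-0.9,-0.9,-0.9]}}

```text
time_s: 18.92
ee_pos: [0.5356, -0.3129, 0.2488]
ee_rot: [0.692, -3.062, -0.005]
wrist_force: [0.1, -0.3, -0.9]
grip_width: 0.0144
grasp_force: 78.6
```

Run:
```python
from h import *
go([.632,.047,.25],-154.7,14)
```

```text
pos [ 0.5356 -0.3129  0.2488] yaw -154.52 tilt [-0.0031  0.0024 -1.    ] t 18.92 F [ 0.1 -0.3 -0.9] M [-0.01 -0.04  0.07] w 0.0144 g 78.6 q [-0.27  0.37  0.03 -0.   -1.23 -0.86]
total shares [-8.062  9.449 -0.019] per row(14) [-0.5758  0.675  -0.0014]
turn tool-z total shares 0.031 deg -0.18
```

>>> {"api": "drive_tool", "payload": {"translation": [[-0.3,0.35,0],[-0.6,0.7,0],[-0.6,0.7,0],[-0.6,0.7,0],[-0.6,0.7,0],[-0.6,0.7,0],[-0.6,0.7,0],[-0.6,0.7,0],[-0.6,0.7,0],[-0.6,0.7,0],[-0.6,0.7,0],[-0.6,0.7,0],[-0.6,0.7,0],[-0.4,0.5,0],[-0.16,0.2,0],[0,0,0],[0,0,0],[0,0,0]], "delta_rot": [[0,0,0.03],[0,0,0],[0,0,0],[0,0,0],[0,0,0],[0,0,0],[0,0,0],[0,0,0],[0,0,0],[0,0,0],[0,0,0],[0,0,0],[0,0,0],[0,0,0],[0,0,0],[0,0,0],[0,0,0],[0,0,0]], "jaw": [-0.9,-0.9,-0.9,-0.9,-0.9,-0.9,-0.9,-0.9,-0.9,-0.9,-0.9,-0.9,-0.9,-0.9,-0.9,-0.9,-0.9,-0.9]}}

```text
time_s: 20.42
ee_pos: [0.6343, 0.0451, 0.2493]
ee_rot: [0.681, -3.064, -0.003]
wrist_force: [0.0, -0.3, -1.4]
grip_width: 0.0148
grasp_force: 78.6
```

Run:
```python
from h import *
d=shot('wrist','w7');d2=shot('top','top3')
cv2.imwrite('pics/w7b.png',np.hstack([cv2.resize(d['pixels'][:,:,::-1],(800,600),interpolation=cv2.INTER_CUBIC)]))
go([.632,.047,.25],-154.7,14)
```

```text
pos [0.6344 0.0448 0.2494] yaw -154.98 tilt [-0.0024  0.0017 -1.    ] t 20.52 F [ 0.2  0.8 -1.5] M [-0.05 -0.01 -0.06] w 0.0145 g 78.6 q [ 0.32  0.39  0.07 -0.   -1.25 -1.46]
total shares [ 0.043  0.1   -0.018] per row(14) [ 0.0031  0.0071 -0.0013]
turn tool-z total shares -0.049 deg 0.28
```

View pics/w7b.png

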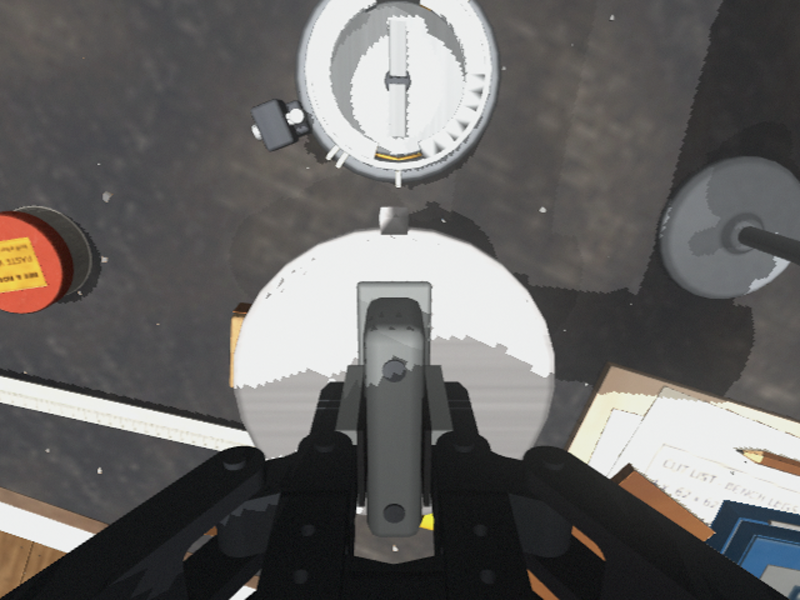

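The slot mark is at (398,152) and its rib at (398,178). The pair is at (338,156), the catch nose at (296,116) and the lid's pointer tab at (394,220), all in 1.25× pixels.

Run:
```python
from h import *
d=load('w7');P=cloud(d);s=env.sense();M=R.from_rotvec(s['ee_rot']).as_matrix();T=lambda p:(p-s['ee_pos'])@M*1000
W=P.reshape(-1,3);Q=T(W)
def circ(k,n):
    p=Q[k][:,:2]
    for _ in range(5):
        A=np.c_[2*p,np.ones(len(p))];x=np.linalg.lstsq(A,(p**2).sum(1),rcond=None)[0];r=np.sqrt(x[2]+x[0]**2+x[1]**2);print(n,len(p),x[:2].round(2),r.round(2));break
    return x[:2]
def edge(k,n):   # outer edge points from mask
    m=(k.reshape(480,640).astype(np.uint8));m[:2]=0
    c=max(cv2.findContours(m,0,cv2.CHAIN_APPROX_NONE)[0],key=len)[:,0];return c
lidk=(W[:,2]>.236)&(W[:,2]<.252)&(np.hypot(Q[:,0],Q[:,1])<60)&(Q[:,0]>15)
# disc edge: fit ellipse-free: outermost pixels in tool frame per angle
p=Q[lidk][:,:2];a=np.arctan2(p[:,1],p[:,0]);e=[]
for t in np.radians(np.arange(-65,66,3)):
    if abs(t)<.25: continue
    k=abs(a-t)<.026
    if k.sum()>5: e.append(p[k][np.argmax(np.hypot(*p[k].T))])
e=np.array(e);A=np.c_[2*e,np.ones(len(e))];x=np.linalg.lstsq(A,(e**2).sum(1),rcond=None)[0];print('lid disc',x[:2],np.sqrt(x[2]+x[0]**2+x[1]**2),len(e), 'z',np.median(W[lidk][:,2]))
g=(T(np.array([.5416,.0045,.1])))[:2];rr=np.hypot(*(Q[:,:2]-g).T)
for it in range(3):
    rr=np.hypot(*(Q[:,:2]-g).T);g=circ((abs(W[:,2]-.105)<.003)&(rr<52)&(rr>34),'collar')
    # outer edge
    k=(abs(W[:,2]-.105)<.003)&(rr<52);p=Q[k][:,:2];a=np.arctan2(*(p-g).T[::-1]);e=[]
    for t in np.radians(np.arange(-180,180,4)):
        kk=abs(a-t)<.035
        if kk.sum()>3: e.append(p[kk][np.argmax(np.hypot(*(p[kk]-g).T))])
    e=np.array(e);A=np.c_[2*e,np.ones(len(e))];x=np.linalg.lstsq(A,(e**2).sum(1),rcond=None)[0];g=x[:2];print('collar outer',g,np.sqrt(x[2]+g@g),len(e))
def b(u,v,z): return T(bp(d,(u+.5)/1.25-.5,(v+.5)/1.25-.5,z))
for n,u,v,z in(('slot',398,153,.102),('rib',398.5,178,.087),('pairA',333,153,.087),('pairB',342,159,.087),('nose',296,116,.1),('tab',394,209,s['ee_pos'][2]-.0277+.023)):
    q=b(u,v,z);o=g if n!='tab' else np.zeros(2);print(n,q.round(1),'r,ang from tool -x about grinder',np.hypot(*(q[:2]-o)).round(1),np.degrees(np.arctan2(-(q[1]-o[1]),-(q[0]-o[0]))).round(1))
for n,u0,v0 in(('barhole',394,371),('barhole2',394.5,512),('end1',397,300),('end2',394,534)): print(n,b(u0,v0,s['ee_pos'][2]+.0243).round(1))
```

```text
lid disc [-1.09379587 -0.22360509] 51.52136213778295 34 z 0.2464087338176158
collar 6335 [99.99  1.89] 41.63
collar outer [99.23869421  1.85966988] 46.48403911659948 81
collar 6299 [99.92  1.89] 41.66
collar outer [99.24607781  1.85807576] 46.48836593066496 81
collar 6299 [99.92  1.89] 41.66
collar outer [99.24607781  1.85807576] 46.48836593066496 81
slot [ 62.    2.4 147.5] r,ang from tool -x about grinder 37.3 -0.8
rib [ 46.9   2.8 162.5] r,ang from tool -x about grinder 52.3 -1.1
pairA [ 60.9 -34.5 162.4] r,ang from tool -x about grinder 52.8 43.5
pairB [ 57.6 -29.5 162.4] r,ang from tool -x about grinder 52.1 37.0
nose [ 80.9 -52.1 149.4] r,ang from tool -x about grinder 57.0 71.3
tab [56.  -0.   4.8] r,ang from tool -x about grinder 56.0 180.0
barhole [ 19.8  -0.  -24.3]
barhole2 [-24.2   0.2 -24.3]
end1 [ 38.9   0.7 -24.2]
end2 [-31.9   0.  -24.3]
```

>>> {"api": "drive_tool", "payload": {"translation": [[0.4,0.063,0],[0.7,0,0],[0.8,0,0],[0.8,0,0],[0.65,0,0],[0,0,0.6],[0,0,0.8],[0,0,0.8],[0,0,0.8],[0,0,0.5],[0,0,0.1],[0,0,0],[0,0,0],[0,0,0]], "delta_rot": [[0.026,-0.015,0],[0,0,0],[0,0,0],[0,0,0],[0,0,0],[0,0,0],[0,0,0],[0,0,0],[0,0,0],[0,0,0],[0,0,0],[0,0,0],[0,0,0],[0,0,0]], "jaw": [-0.9,-0.9,-0.9,-0.9,-0.9,-0.9,-0.9,-0.9,-0.9,-0.9,-0.9,-0.9,-0.9,-0.9]}}

```text
time_s: 21.68
ee_pos: [0.544, 0.0051, 0.1428]
ee_rot: [-0.682, 3.063, -0.0]
wrist_force: [0.3, 0.7, -1.1]
grip_width: 0.0152
grasp_force: 78.6
```

Run:
```python
from h import *
go([.5425,.0040,.1167],-155,1)
```

```text
pos [0.544  0.0051 0.1428] yaw -154.90 tilt [ 3.2e-03  6.0e-04 -1.0e+00] t 21.68 F [ 0.3  0.7 -1.1] M [-0.04  0.    0.04] w 0.0152 g 78.6 q [ 0.31  0.33 -0.32  0.   -0.92 -1.44]
total shares [ 0.064 -0.011  0.871] per row(1) [ 0.0642 -0.0107  0.8712]
turn tool-z total shares 0.017 deg -0.1
```

>>> {"api": "drive_tool", "payload": {"translation": [[0.05,0,0.1],[0,0,0.12],[0,0,0.12],[0,0,0.12],[0,0,0.1],[0,0,0],[0,0,0]], "delta_rot": [[0,0,0],[0,0,0],[0,0,0],[0,0,0],[0,0,0],[0,0,0],[0,0,0]], "jaw": [-0.9,-0.9,-0.9,-0.9,-0.9,-0.9,-0.9]}}

```text
time_s: 22.27
ee_pos: [0.5415, 0.0045, 0.1241]
ee_rot: [0.683, -3.066, 0.0]
wrist_force: [-0.4, -0.5, -1.0]
grip_width: 0.0146
grasp_force: 78.6
```

Run:
```python
from h import *
go([.5425,.0040,.1167],-155,1)
```

```text
pos [0.5415 0.0045 0.1241] yaw -154.89 tilt [-5.e-04 -2.e-04 -1.e+00] t 22.27 F [-0.4 -0.5 -1. ] M [-0.02  0.02 -0.01] w 0.0146 g 78.6 q [ 0.31  0.35 -0.34  0.   -0.88 -1.44]
total shares [-0.021 -0.03   0.248] per row(1) [-0.0215 -0.0298  0.2476]
turn tool-z total shares 0.020 deg -0.11
```

The lugs are 8 mm down in the slots with no force. I'll lower the lid onto the collar.

>>> {"api": "drive_tool", "payload": {"translation": [[0,0,0.1],[0,0,0.1],[0,0,0.08],[0,0,0.04],[0,0,0],[0,0,0],[0,0,0]], "delta_rot": [[0,0,0],[0,0,0],[0,0,0],[0,0,0],[0,0,0],[0,0,0],[0,0,0]], "jaw": [-0.9,-0.9,-0.9,-0.9,-0.9,-0.9,-0.9], "newtons": 100}}

```text
time_s: 22.85
ee_pos: [0.5417, 0.0045, 0.1159]
ee_rot: [-0.683, 3.066, -0.0]
wrist_force: [-2.0, -0.3, 4.6]
grip_width: 0.0138
grasp_force: 102.5
```

Run:
```python
from h import *
go([.5425,.0040,.1167],-155,1)
```

```text
pos [0.5417 0.0045 0.1159] yaw -154.87 tilt [ 5.e-04 -2.e-04 -1.e+00] t 22.85 F [-2.  -0.3  4.6] M [ 0.23  0.84 -0.02] w 0.0138 g 102.5 q [ 0.31  0.36 -0.35  0.   -0.86 -1.44]
total shares [-0.017 -0.028 -0.027] per row(1) [-0.0167 -0.028  -0.0274]
turn tool-z total shares 0.023 deg -0.13
```

>>> {"api": "drive_tool", "payload": {"translation": [[0,0,0],[0,0,0],[0,0,0],[0,0,0],[0,0,0],[0,0,0],[0,0,0],[0,0,0],[0,0,0],[0,0,0],[0,0,0],[0,0,0],[0,0,0],[0,0,0],[0,0,0],[0,0,0],[0,0,0],[0,0,0]], "delta_rot": [[0,0,0.3],[0,0,0.4],[0,0,0.4],[0,0,0.4],[0,0,0.4],[0,0,0.4],[0,0,0.4],[0,0,0.4],[0,0,0.4],[0,0,0.4],[0,0,0.4],[0,0,0.4],[0,0,0.4],[0,0,0.4],[0,0,0],[0,0,0],[0,0,0],[0,0,0]], "jaw": [-0.9,-0.9,-0.9,-0.9,-0.9,-0.9,-0.9,-0.9,-0.9,-0.9,-0.9,-0.9,-0.9,-0.9,-0.9,-0.9,-0.9,-0.9]}}

```text
time_s: 24.35
ee_pos: [0.5416, 0.0041, 0.1159]
ee_rot: [0.174, 3.136, -0.001]
wrist_force: [-2.0, -1.2, 5.5]
grip_width: 0.0142
grasp_force: 102.5
```

Run:
```python
from h import *
d=shot('top','top4');s=shot('scene','scene4');w=shot('wrist','w8')
go([.5425,.0040,.1167],165,1)
c=lambda i,x,y,wd,h:cv2.resize(i['pixels'][y:y+h,x:x+wd,::-1],(400,300),interpolation=cv2.INTER_CUBIC)
cv2.imwrite('pics/c4.png',np.vstack([np.hstack([c(d,259,206,80,60),c(d,165,213,80,60)]),np.hstack([c(w,100,0,440,330),c(s,230,220,160,120)])]))
```

```text
pos [0.5416 0.0041 0.1158] yaw 173.64 tilt [ 2.e-04 -8.e-04 -1.e+00] t 24.50 F [-2.  -0.8  4.9] M [-0.22  0.8   0.06] w 0.0140 g 102.5 q [ 0.31  0.36 -0.35  0.   -0.86 -1.99]
total shares [-0.03  -0.    -0.029] per row(1) [-0.0303 -0.0001 -0.0288]
turn tool-z total shares 1.507 deg -8.64
```

View pics/c4.png

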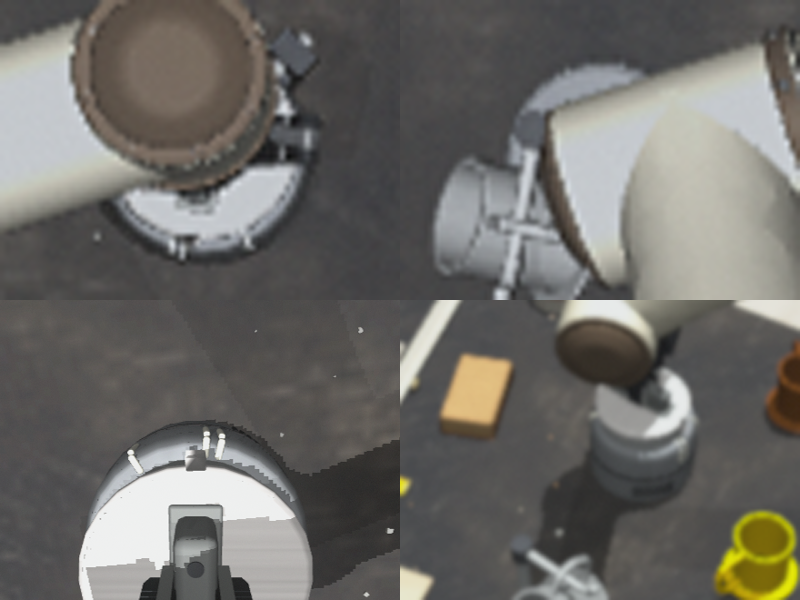

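The tab (195,460) sits between the slot rib (135,460) and the pair (213,443), about 8° short, because I commanded 31.5°. The cup hangs on the hook (530,230). I'll turn the rest.

>>> {"api": "drive_tool", "payload": {"translation": [[0,0,0],[0,0,0],[0,0,0],[0,0,0],[0,0,0],[0,0,0],[0,0,0],[0,0,0]], "delta_rot": [[0,0,0.4],[0,0,0.4],[0,0,0.4],[0,0,0.3],[0,0,0],[0,0,0],[0,0,0],[0,0,0]], "jaw": [-0.9,-0.9,-0.9,-0.9,-0.9,-0.9,-0.9,-0.9]}}

```text
time_s: 25.17
ee_pos: [0.5416, 0.0041, 0.1159]
ee_rot: [0.409, 3.115, -0.001]
wrist_force: [-1.8, -1.0, 5.5]
grip_width: 0.0134
grasp_force: 102.5
```

Run:
```python
from h import *
w=shot('wrist','w9')
go([.5425,.0040,.1167],165,1)
cv2.imwrite('pics/c5.png',cv2.resize(w['pixels'][100:280,200:440,::-1],(800,600),interpolation=cv2.INTER_CUBIC))
```

```text
pos [0.5416 0.0041 0.1159] yaw 165.05 tilt [ 2.e-04 -7.e-04 -1.e+00] t 25.22 F [-2.6 -1.6  6.3] M [-0.18  0.86  0.11] w 0.0139 g 102.5 q [ 0.31  0.36 -0.35  0.   -0.86 -2.14]
total shares [-0.031  0.005 -0.028] per row(1) [-0.0312  0.0046 -0.0281]
turn tool-z total shares 0.009 deg -0.05
```

View pics/c5.png

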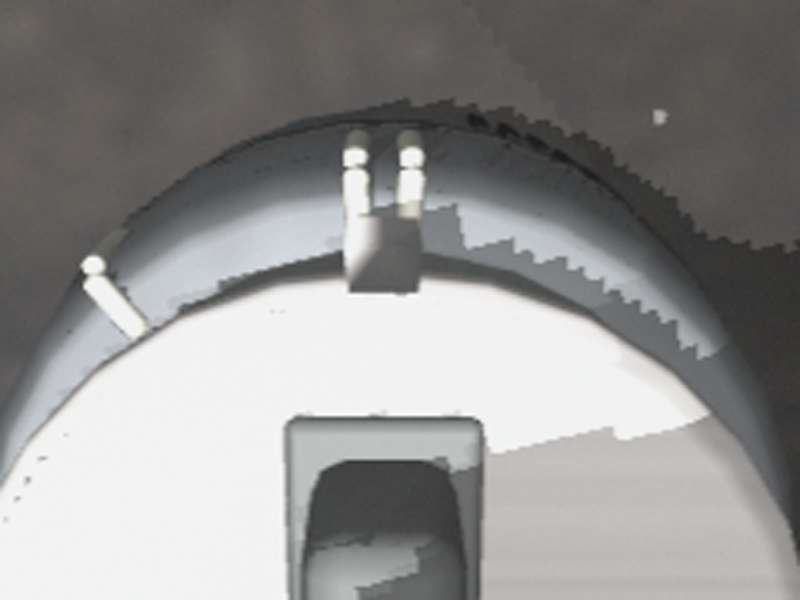

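The tab centre (383,255) lies exactly between the ribs of the pair (356 and 411). The lid is flat, gripped and held, so I'm handing the job in.

```bash
python3 -c "
from cell import env
print(env.job_done())"
```

```text
the job is handed in; nothing more can be done
None
```

The job is handed in at about 25 s: the strainer cup hangs by its handle on the hook, and the lid is seated flat and still gripped half way to the lock, its tab centred on the pair of white ribs.

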